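# Build the sieve column on the shaker

## Task

Get the sieve shaker ready for the next sample: build the column on its steel pan one part at a time from the bottom up, first the blue sieve, then the green, then the yellow, and the black lid on top, each upright and properly seated in the one below. The red sieve is not needed; leave it and the bottles and timer standing where they are.

Things in the scene. Friction and masses are not known exactly. Their poses are not given: they have to be found in the camera images.
- shaker: white sieve shaker, fixed, 96 x 96 mm, 42 mm high, display and knob on its front (-x). On its middle a fixed round steel pan, open at the top: 56 mm outside, 50 mm mouth, rim 70 mm above the worktop. Origin: on the worktop under the pan's centre, z up. The first sieve's origin, seated, is 63 mm above the worktop; each further part stands 26 mm higher.
- sieve_blue: sieve with a blue frame, fine steel mesh. Round. Frame 56 mm outside diameter from 7 to 33 mm above the origin (3 mm wall, open 50 mm mouth, rim at 33 mm), on a tapered foot (38 mm diameter at its bottom, 45 mm at 7 mm) that drops into the mouth of the part underneath until the frame rests on its rim. Origin: centre of the foot's underside, z up. Stands on its foot at the start; about 80 g.
- sieve_green: sieve with a green frame, medium steel mesh. Same form and size as the blue one: 56 mm diameter, 33 mm high, foot 7 mm; origin at the centre of the underside of the foot.
- sieve_yellow: sieve with a yellow frame, coarse steel mesh. Same form and size as the blue one: 56 mm diameter, 33 mm high, foot 7 mm; origin at the centre of the underside of the foot.
- sieve_lid: closed black lid of the sieve column with a small white knob in the middle of its top. Same tapered 7 mm foot as the sieves, 56 mm diameter from 7 to 29 mm above the origin, knob 16 mm in diameter up to 41 mm. Origin: centre of the underside of the foot, z up. About 70 g. Best gripped across its 56 mm rim, like the sieves.
- sieve_red: sieve with a red frame, same form as the others, NOT part of this column: it stays where it stands.
- stain_a: purple stain bottle with a white cap, 38 mm diameter, 88 mm high, loose, a bystander. Origin: centre of its underside.
- timer: white lab timer lying flat, 64 x 66 x 20 mm, loose, a bystander. Origin: centre of its underside.
- oil_bottle: small amber bottle with a black dropper cap, 25 mm diameter, 62 mm high, loose, a bystander. Origin: centre of its underside.

How it is judged:
On the way, in this order (a step that is already met when the one before it is completed fails the run):
1. blue sieve seated on the pan of the shaker (horizontal distance between sieve_blue and shaker below 0.006 m and height (world z) of sieve_blue between 0.0595 and 0.0665 m and angle between sieve_blue's own z axis and vertical below 0.08 rad), for 0.2 s.
2. green sieve seated on the blue one (horizontal distance between sieve_green and sieve_blue below 0.006 m and height (world z) of sieve_green between 0.0855 and 0.0925 m and angle between sieve_green's own z axis and vertical below 0.08 rad), for 0.2 s.
3. yellow sieve seated on the green one (horizontal distance between sieve_yellow and sieve_green below 0.006 m and height (world z) of sieve_yellow between 0.1115 and 0.1185 m and angle between sieve_yellow's own z axis and vertical below 0.08 rad), for 0.2 s.
4. lid seated on the yellow sieve (horizontal distance between sieve_lid and sieve_yellow below 0.006 m and height (world z) of sieve_lid between 0.1375 and 0.1445 m and angle between sieve_lid's own z axis and vertical below 0.08 rad), for 0.2 s.
At the end, for the whole second after the job is handed in: Blue sieve on the shaker's pan, green on blue, yellow on green, lid on yellow: each part's centre within 6 mm sideways of the one below, at its seated height (origins 63, 89, 115 and 141 mm above the worktop) within 3.5 mm, within 0.08 rad of upright, and at rest (all of step 1 and all of step 2 and all of step 3 and all of step 4 and linear speed of each of sieve_blue, sieve_green, sieve_yellow, sieve_lid below 0.02 m/s); the robot touches nothing.
It fails at once if the red sieve is pushed away (more than 30 mm) or tipped over (distance of sieve_red from where it was at the start of the episode above 0.03 m or angle between sieve_red's own z axis and vertical above 0.5 rad).
It fails at once if the purple stain bottle is pushed away (more than 30 mm) or tipped over (distance of stain_a from where it was at the start of the episode above 0.03 m or angle between stain_a's own z axis and vertical above 0.5 rad).
It fails at once if the timer is pushed away (more than 30 mm) or tipped over (distance of timer from where it was at the start of the episode above 0.03 m or angle between timer's own z axis and vertical above 0.5 rad).
It fails at once if the amber oil bottle is pushed away (more than 30 mm) or tipped over (distance of oil_bottle from where it was at the start of the episode above 0.03 m or angle between oil_bottle's own z axis and vertical above 0.5 rad).
It also fails if it takes over 104 s, if anything falls off the work surface, if the arm or the gripper's body presses on something with over 40 N, if the wrist force passes 120 N, or if a joint passes its speed limit or range.

## Robot

A 6-joint arm with a two-finger parallel gripper is mounted at the origin on a cart in front of the work surface, level with it; the furniture and walls round the work are solid. World frame = base frame: x ahead of the robot, y to its left, z up, the work surface at z = 0. Lengths are in m, angles in rad, forces in N, time in s.
With the tool pointing down it reaches from about 0.35 to 0.85 m from the base axis. Payload 8.1 kg.
Tool frame: the origin (TCP) lies at the very end of the fingers, on their centre line; the grasp point (between the pads) lies 19 mm behind it; z points along the fingers, y is the line along which they close (so a half turn about z gives the same grasp; the last joint's range is limited). The gripper opens to 93 mm and grips with 3 to 60 N. Pads are 15 mm wide; open, the fingers measure 128 mm over their backs; the gripper's body (75 mm by 188 mm) begins 65 mm behind the grasp point.
Start: joints at [-1.241, 0.13, 1.488, -0, 1.523, -0.085], TCP at [0.242, -0.549, 0.219] pointing down, gripper open.
Joint ranges: [-2.96, 2.96], [-0.89, 2.26], [0.02, 2.5], [-1.34, 4.48], [0, 2.73], [-2.66, 2.66]. Speed limits (rad/s): [2.39, 2.39, 2.79, 3.14, 3.14, 3.14].

## Interface

Orientations are given as a rotation vector (axis times angle).
In Python, from plant import monitor, eyes, ticket gives the robot as it stands.
- The arm moves only by the tool arm_command, never from a script. Its argument "deltas" is a list that holds one entry, the list of rows, each a list of 6 numbers: the shift along the world's x, y, z in cm, then the turn, a rotation vector about the world's x, y, z in degrees. In form: [[[tx, ty, tz, rx, ry, rz], ...]]. A call has 1 to 12 rows; each row shifts and turns the commanded pose from where the row before left it; what a row does not reach is not made up. A row lasts 1/12 s, in which the tool goes at most 41.7 mm and 7.16 degrees, less where a joint would pass 70% of its speed; a pose out of reach is approached as far as the arm can. A call is refused whole if a number of a shift passes 4.17 or a number of a turn 7.16, either way. A call with a gripper value outside its range is refused whole. "gripper" is the opening, from -1 (shut) to 1 (fully open), set as the call begins (left out, the last holds). The fingers move at their own pace and stop on an object; "squeeze" is the grip in N (left out, the last holds). Time passes only in rows, so rows that do not move let the fingers close. It gives the time, the measured TCP pose, the force, the opening and the grip force at its end, in the units of the state.
- monitor.read_state(): the state, without advancing time (a new reading comes with each control period).
- eyes.read_camera(name): name is "side" or "top"; returns the picture (384x512x3 uint8, blue, green, red); there is no depth.
- eyes.camera_model(name): a dict with "fx", "fy", "cx", "cy" (pixels), "k1" (the pictures are not rectified: a ray, as slopes to the right and down, at radius r is drawn at 1 + k1 r^2 times it, then the intrinsics apply), "rvec" (rotation vector, rad) and "tvec" (3), from world to camera coordinates, as OpenCV has them. Camera axes: x right, y down, z forward; pixel columns grow to the right and rows downward; lengths in m; the calibration is good to about 2 mm. A picture is of the moment at which its call begins. camera_model takes no time and is no camera call.
- ticket.close_job(): hands the job in; it is judged then, once.
The state is a dict: "t": time; "q": joint angles; "dq": joint speeds; "joint_torque": joint torques, N m; "tool_pos": TCP position; "orientation": TCP orientation; "force": force on the tool from outside, world axes, zero at the start; "wrist_torque": the same for the moment, N m; "opening": finger opening in m; "gripper_force": force on a finger pad.
Only numpy, scipy, OpenCV 4.12 (cv2) and the standard library are available. Lean on these libraries where they do the work, as an engineer would, in place of code of your own. Each camera call takes 0.05 s, during which the arm holds its last target. There are 200 camera calls.

## Working session

There is one attempt and no reset: what is moved stays moved. The work goes in short steps, Python scripts to look and compute and a tool call to move; the robot and the scene stay as the last step left them, time stands still between calls to the robot, and variables do not carry over. Pictures are saved under pics/ and viewed, at most 14 in all, crops included, and the job is handed in when it is done.

Besides the shell and the picture viewer there is one more tool, called after ">>>" as name(argument=value, ...), one argument or row to a line, values as JSON. arm_command: Moves the arm, as the interface text tells. Its arguments: {"type":"object","properties":{"deltas":{"type":"array"},"gripper":{"type":"number"},"squeeze":{"type":"number"}},"required":["deltas"]}

```bash
mkdir -p pics; ls
python3 - <<'E'
from plant import monitor, eyes
import cv2
for n in("top","side"):
    cv2.imwrite(f"pics/{n}0.png",eyes.read_camera(n)); print(n,eyes.camera_model(n))
s=monitor.read_state();print(s)
E
```

```text
pics
top {'fx': 380.741951873258, 'fy': 380.741951873258, 'cx': 254.8650715165198, 'cy': 188.92787508417516, 'k1': 0.04445152461501547, 'rvec': array([ 2.04781793, -2.16370277,  0.23432982]), 'tvec': array([0.03231141, 0.47998464, 0.87869575])}
side {'fx': 363.99656042792714, 'fy': 363.99656042792714, 'cx': 253.8962940995352, 'cy': 190.3584918772987, 'k1': 0.03536172758530816, 'rvec': array([ 0.9166691 ,  2.6684746 , -0.82556948]), 'tvec': array([ 0.36387902, -0.21557761,  1.19182679])}
{'t': 0.1, 'q': array([-1.24139981e+00,  1.31133302e-01,  1.48914826e+00, -1.91774140e-05,
        1.52300277e+00, -8.54459467e-02]), 'dq': array([ 9.19602383e-04, -6.39452555e-04, -3.11497562e-03, -8.82989852e-04,
        8.48894243e-05, -1.76796282e-04]), 'joint_torque': array([ 8.47935207e-04, -5.61340213e+01, -4.93094766e+01,  7.67559791e-02,
        2.91117484e-02, -7.31614500e-05]), 'tool_pos': array([ 0.24165028, -0.54862806,  0.21767603]), 'orientation': array([-3.07261219e+00, -6.46626579e-01,  3.52995146e-04]), 'force': array([0.44794278, 0.30927443, 0.28758187]), 'wrist_torque': array([0.05748768, 0.01405682, 0.03120428]), 'gripper_force': 0.0, 'opening': 0.0930643622544448}
```

View pics/top0.png

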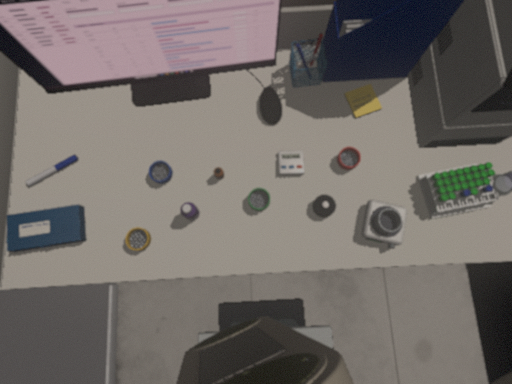

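View pics/side0.png

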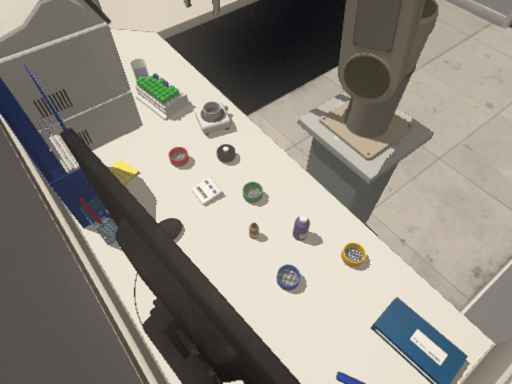

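```bash
cat > h.py <<'E'
import numpy as np, cv2
from plant import monitor, eyes
def ray(n,uv):
    m=eyes.camera_model(n); R=cv2.Rodrigues(m["rvec"])[0]
    d=np.array([(uv[0]-m["cx"])/m["fx"],(uv[1]-m["cy"])/m["fy"]]); s=d.copy()
    for _ in range(20): s=d/(1+m["k1"]*(s@s))
    return -R.T@m["tvec"], R.T@np.array([s[0],s[1],1])
def onplane(n,uv,z):
    o,d=ray(n,uv); return o+d*(z-o[2])/d[2]
def proj(n,p):
    m=eyes.camera_model(n); c=cv2.Rodrigues(m["rvec"])[0]@np.asarray(p,float)+m["tvec"]
    s=c[:2]/c[2]; s=s*(1+m["k1"]*(s@s)); return s*m["fx"]+[m["cx"],m["cy"]]
def cross(a,b):  # midpoint of the nearest points of two rays
    (o1,d1),(o2,d2)=a,b
    t=np.linalg.lstsq(np.c_[d1,-d2],o2-o1,rcond=None)[0]
    p,q=o1+t[0]*d1,o2+t[1]*d2; return (p+q)/2,np.linalg.norm(p-q)
HUE={"blue":(105,130,90),"green":(50,90,70),"yellow":(18,32,100),"red":(172,8,90),"purple":(125,155,60)}
def blob(img,seed,col,r=26):
    h=cv2.cvtColor(img,cv2.COLOR_BGR2HSV); H,S,V=cv2.split(h); 
    if col=="black": m=V<75
    elif col=="any": m=(S>80)|(V<80)
    else:
        a,b,s=HUE[col]; hh=(H>=a)&(H<=b) if a<b else (H>=a)|(H<=b); m=hh&(S>s)
    k=np.zeros(m.shape,np.uint8); cv2.circle(k,tuple(map(int,seed)),r,1,-1)
    n,l,st,_=cv2.connectedComponentsWithStats((m*k).astype(np.uint8))
    pts=[np.argwhere(l==i)[:,::-1] for i in range(1,n) if st[i,4]>12]
    hull=cv2.convexHull(np.vstack(pts).astype(np.int32)); M=cv2.moments(hull)
    return np.array([M["m10"],M["m01"]])/M["m00"],cv2.minAreaRect(hull)[1]
E
python3 - <<'E'
from h import *
T=cv2.imread("pics/top0.png");S=cv2.imread("pics/side0.png")
for n,c,a,b,z in [("blue","blue",(160,173),(289,277),.02),("green","green",(259,200),(253,192),.02),("yellow","yellow",(137,239),(354,254),.02),("red","red",(348,158),(178,156),.02),("lid","black",(324,206),(226,153),.018),("stain","purple",(190,211),(301,229),.04),("oil","any",(218,173),(254,230),.03)]:
    u,w=blob(T,a,c,20);v,x=blob(S,b,c,20)
    print(n,u.round(1),np.round(w),v.round(1),np.round(x),onplane("top",u,z).round(4)[:2],onplane("side",v,z).round(4)[:2],cross(ray("top",u),ray("side",v))[0].round(4))
print("timer",onplane("top",(291,163),.02),"pan",onplane("top",(386,220),.07))
a=cv2.resize(T[190:254,350:420],None,fx=7,fy=7,interpolation=cv2.INTER_CUBIC);b=cv2.resize(S[85:149,180:240],None,fx=5,fy=7,interpolation=cv2.INTER_CUBIC)
cv2.imwrite("pics/pan.png",np.hstack([a,b]))
E
```

```text
Traceback (most recent call last):
  File "h.py", line 27, in blob
    hull=cv2.convexHull(np.vstack(pts).astype(np.int32)); M=cv2.moments(hull)
                        ~~~~~~~~~^^^^^
ValueError: need at least one array to concatenate
```

```bash
cat > m.py <<'E'
from h import *
T=cv2.imread("pics/top0.png");S=cv2.imread("pics/side0.png")
for n,c,a,b,z in [("blue","blue",(160,173),(289,277),.02),("green","green",(259,200),(253,192),.02),("yellow","yellow",(137,239),(354,254),.02),("red","red",(348,158),(178,156),.02),("lid","black",(324,206),(226,153),.018),("stain","purple",(190,211),(301,229),.04),("oil","any",(218,173),(254,230),.03)]:
  try:
    u,w=blob(T,a,c,20);v,x=blob(S,b,c,20)
    print(n,u.round(1),np.round(w),v.round(1),np.round(x),onplane("top",u,z).round(4)[:2],onplane("side",v,z).round(4)[:2],cross(ray("top",u),ray("side",v))[0].round(4))
  except ValueError:
    for I,p in((T,a),(S,b)):
        h=cv2.cvtColor(I[p[1]-14:p[1]+15,p[0]-14:p[0]+15],cv2.COLOR_BGR2HSV).reshape(-1,3); print(n,h[np.argsort(-h[:,1].astype(int))][[0,20,60,100,150,200]].tolist(),h[:,2].min())
print("timer",onplane("top",(291,163),.02),"pan",onplane("top",(386,220),.07))
a=cv2.resize(T[190:254,350:420],None,fx=7,fy=7,interpolation=cv2.INTER_CUBIC);b=cv2.resize(S[85:149,180:240],None,fx=5,fy=7,interpolation=cv2.INTER_CUBIC)
cv2.imwrite("pics/pan.png",np.hstack([a,b]))
E
python3 m.py
```

```text
blue [[113, 102, 95], [110, 82, 81], [117, 66, 73], [116, 56, 101], [115, 38, 88], [17, 30, 155]] 56
blue [[111, 134, 169], [112, 118, 158], [113, 101, 114], [112, 89, 167], [115, 70, 95], [116, 59, 100]] 84
green [[59, 69, 93], [59, 59, 95], [58, 53, 87], [45, 46, 77], [62, 37, 96], [18, 30, 154]] 62
green [[60, 104, 145], [57, 88, 151], [54, 78, 108], [54, 72, 103], [51, 66, 101], [51, 58, 145]] 93
yellow [137.3 238.9] [23. 23.] [353.  254.1] [24. 23.] [0.379  0.3006] [0.3815 0.2964] [0.3803 0.2984 0.0208]
red [348.6 157.5] [20. 21.] [178.1 155.9] [18. 19.] [ 0.5576 -0.2398] [ 0.5594 -0.2416] [ 0.5586 -0.2409  0.0195]
lid [[21, 40, 64], [11, 33, 61], [13, 30, 60], [16, 29, 152], [17, 28, 63], [19, 27, 151]] 54
lid [[18, 43, 77], [16, 39, 86], [23, 38, 81], [19, 36, 205], [19, 36, 78], [14, 35, 80]] 72
stain [191.9 209.3] [ 4. 10.] [299.4 223.5] [9. 8.] [0.4414 0.1625] [0.4378 0.1573] [0.4407 0.1606 0.0474]
oil [218.4 173.5] [9. 7.] [253.  228.3] [8. 8.] [0.5312 0.0956] [0.537  0.0912] [0.5341 0.0932 0.0278]
timer [ 0.55142781 -0.09093068  0.02      ] pan [ 0.38575654 -0.29659025  0.07      ]
```

View pics/pan.png

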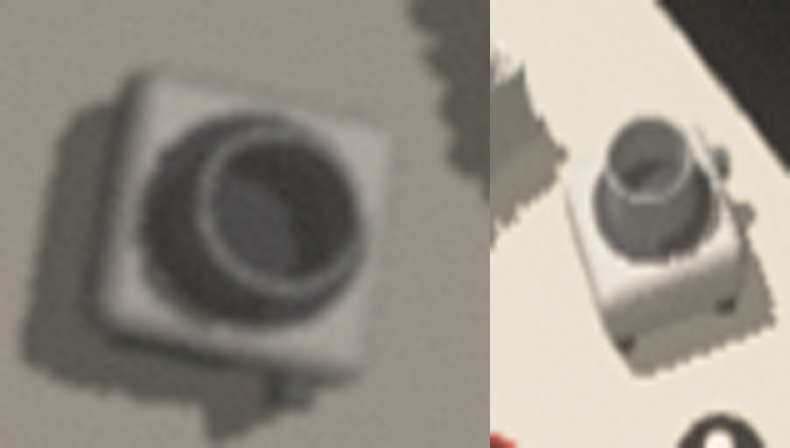

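```bash
cat > m2.py <<'E'
from h import *
import h
T=cv2.imread("pics/top0.png");S=cv2.imread("pics/side0.png")
def hs(c,a,b,s): HUE[c]=(a,b,s)
for n,a,b,z,th in [("blue",(160,173),(289,277),.02,(45,62)),("green",(259,200),(253,192),.02,(35,55)),("yellow",(137,239),(354,254),.02,(100,100)),("lid",(324,206),(226,153),.018,0)]:
    if n=="lid":
        r=[]
        for I,p,t in((T,a,75),(S,b,95)):
            m=(cv2.cvtColor(I,cv2.COLOR_BGR2HSV)[:,:,2]<t).astype(np.uint8);k=np.zeros_like(m);cv2.circle(k,p,18,1,-1);m=cv2.morphologyEx(m*k,cv2.MORPH_OPEN,np.ones((2,2)))
            hull=cv2.convexHull(np.argwhere(m)[:,::-1].astype(np.int32));M=cv2.moments(hull);r+= [np.array([M["m10"],M["m01"]])/M["m00"],cv2.minAreaRect(hull)[1]]
        u,w,v,x=r
    else:
        a0,b0,_=HUE[n]; HUE[n]=(100 if n=="blue" else 40 if n=="green" else a0,b0,th[0]); u,w=blob(T,a,n,17); HUE[n]=(*HUE[n][:2],th[1]); v,x=blob(S,b,n,18)
    print(n,u.round(1),np.round(w),v.round(1),np.round(x),onplane("top",u,z).round(4)[:2],onplane("side",v,z).round(4)[:2],cross(ray("top",u),ray("side",v))[0].round(4))
u,v=(389.7,219.3),(211.2,107.2)
print("pan",onplane("top",u,.07),onplane("side",v,.07),cross(ray("top",u),ray("side",v)))
tiles=[cv2.resize(I[p[1]-20:p[1]+20,p[0]-20:p[0]+20],None,fx=5,fy=5,interpolation=2) for I,ps in((T,[(160,173),(259,200),(324,206)]),(S,[(289,277),(253,192),(226,153)])) for p in ps]
cv2.imwrite("pics/tiles.png",np.vstack([np.hstack(tiles[:3]),np.hstack(tiles[3:])]))
E
python3 m2.py
```

```text
blue [159.8 171.7] [21. 21.] [288.  276.7] [24. 22.] [0.5468 0.2458] [0.548  0.2418] [0.5474 0.2438 0.022 ]
green [258.6 198.8] [22. 21.] [252.3 191.7] [20. 19.] [ 0.4623 -0.0023] [ 0.4641 -0.0052] [ 0.4633 -0.0036  0.0205]
yellow [137.3 238.9] [23. 23.] [353.  254.1] [24. 23.] [0.379  0.3006] [0.3815 0.2964] [0.3803 0.2984 0.0208]
lid [324.3 206.9] [20. 21.] [227.  154.1] [16. 16.] [ 0.4329 -0.1659] [ 0.4393 -0.1602] [ 0.4346 -0.1678  0.0075]
pan [ 0.38694562 -0.30536234  0.07      ] [ 0.39109979 -0.30638107  0.07      ] (array([ 0.38848012, -0.30795848,  0.06656702]), np.float64(0.0033348391052679736))
```

View pics/tiles.png

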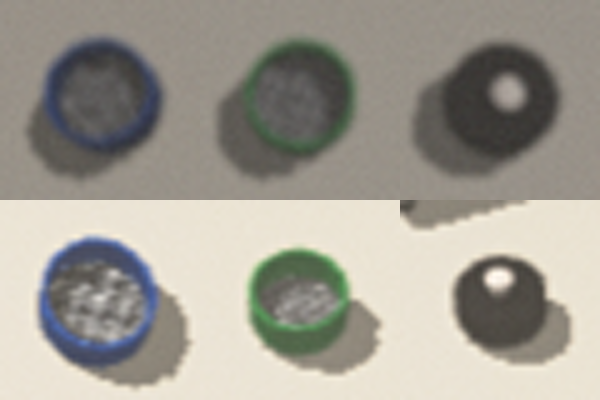

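>>> arm_command(
  deltas=[
    [[1.27,3.3,0,0,0,0],[1.27,3.3,0,0,0,0],[1.27,3.3,0,0,0,0],[1.27,3.3,0,0,0,0],[1.27,3.3,0,0,0,0],[1.27,3.3,0,0,0,0],[1.27,3.3,0,0,0,0],[1.27,3.3,0,0,0,0],[1.27,3.3,0,0,0,0],[1.27,3.3,0,0,0,0],[1.27,3.3,0,0,0,0],[1.27,3.3,0,0,0,0]],
  ],
  gripper=1,
  squeeze=15,
)

```text
t: 1.1
tool_pos: [0.3943, -0.1514, 0.2184]
orientation: [-3.074, -0.646, 0.0]
force: [0.4, -0.4, -0.2]
opening: 0.0928
gripper_force: 0.0
```

>>> arm_command(
  deltas=[
    [[1.27,3.3,0,0,0,0],[1.27,3.3,0,0,0,0],[1.27,3.3,0,0,0,0],[1.27,3.3,0,0,0,0],[1.27,3.3,0,0,0,0],[1.27,3.3,0,0,0,0],[1.27,3.3,0,0,0,0],[1.27,3.3,0,0,0,0],[1.27,3.3,0,0,0,0],[1.27,3.3,0,0,0,0],[1.27,3.3,0,0,0,0],[0,0,0,0,0,0]],
  ],
)

```text
t: 2.1
tool_pos: [0.5342, 0.215, 0.2171]
orientation: [-3.071, -0.652, 0.002]
force: [0.1, 0.6, -0.2]
opening: 0.093
gripper_force: 0.0
```

>>> arm_command(
  deltas=[
    [[0.66,1.44,0,0,0,0],[0.66,1.44,0,0,0,0],[0,0,-3,0,0,0],[0,0,-3,0,0,0],[0,0,-3,0,0,0],[0,0,-3,0,0,0],[0,0,-3,0,0,0],[0,0,-2,0,0,0],[0,0,-1.5,0,0,0],[0,0,-1.5,0,0,0],[0,0,-0.9,0,0,0],[0,0,0,0,0,0]],
  ],
)

```text
t: 3.1
tool_pos: [0.545, 0.2377, 0.0068]
orientation: [3.074, 0.647, -0.007]
force: [-0.3, 0.4, 0.3]
opening: 0.0931
gripper_force: 0.0
```

>>> arm_command(
  deltas=[
    [[0,0,0,0,0,0],[0,0,0,0,0,0],[0,0,0,0,0,0],[0,0,0,0,0,0],[0,0,0,0,0,0],[0,0,0,0,0,0]],
  ],
  gripper=-1,
)

```text
t: 3.6
tool_pos: [0.5475, 0.2389, 0.0103]
orientation: [-3.074, -0.647, -0.002]
force: [0.2, 1.9, 0.1]
opening: 0.0579
gripper_force: 0.3
```

>>> arm_command(
  deltas=[
    [[0,0,0,0,0,0],[0,0,0,0,0,0],[0,0,0,0,0,0],[0,0,0,0,0,0]],
  ],
)

```text
t: 3.93
tool_pos: [0.5475, 0.2389, 0.0102]
orientation: [-3.074, -0.647, -0.001]
force: [-1.3, 0.3, 6.6]
opening: 0.0564
gripper_force: 15.0
```

>>> arm_command(
  deltas=[
    [[0,0,1,0,0,0],[0,0,2,0,0,0],[0,0,3,0,0,0],[0,0,3,0,0,0],[0,0,3,0,0,0],[0,0,3,0,0,0],[0,0,0,0,0,0]],
  ],
)

```text
t: 4.52
tool_pos: [0.5507, 0.2398, 0.1679]
orientation: [-3.073, -0.647, -0.017]
force: [0.6, 0.3, 0.0]
opening: 0.0563
gripper_force: 15.0
```

Run:
```python
from h import *
T=eyes.read_camera("top");S=eyes.read_camera("side");p=np.mean([(monitor.read_state()["tool_pos"]) for _ in range(3)],0);print(monitor.read_state())
t=[]
for n,I in(("top",T),("side",S)):
    u=proj(n,p);print(u);x,y=map(int,u);t.append(cv2.resize(I[max(0,y-35):y+35,x-35:x+35],(400,400),interpolation=2))
cv2.imwrite("pics/g1.png",np.hstack(t))
print("lid",onplane("side",(225.6,153.1),.018),cross(ray("top",(324.,206.)),ray("side",(225.6,153.1))))
```

```text
{'t': 4.6167, 'q': array([ 3.25444038e-01,  1.53687913e-01,  1.56716361e+00, -1.38289133e-04,
        1.41717704e+00,  1.48147899e+00]), 'dq': array([-0.0003142 ,  0.03747759,  0.05331805, -0.00050805, -0.00922709,
        0.00087475]), 'joint_torque': array([ 2.92021997e-02, -5.92249525e+01, -5.10682189e+01,  2.48720893e-02,
        4.28748946e-02,  4.01392481e-04]), 'tool_pos': array([0.54819206, 0.23896517, 0.16175786]), 'orientation': array([-3.07398997, -0.64681846, -0.00558428]), 'force': array([-0.34181949,  0.63728963, -0.27862728]), 'wrist_torque': array([-0.01141026,  0.01541851,  0.01131497]), 'gripper_force': 14.999830573797226, 'opening': 0.056319043128412655}
[146.84699678 154.02461649]
[292.85930441 250.28633883]
lid [ 0.4403982  -0.16595308  0.018     ] (array([ 0.43736502, -0.16759444,  0.01343049]), np.float64(0.003692972892335468))
```

View pics/g1.png

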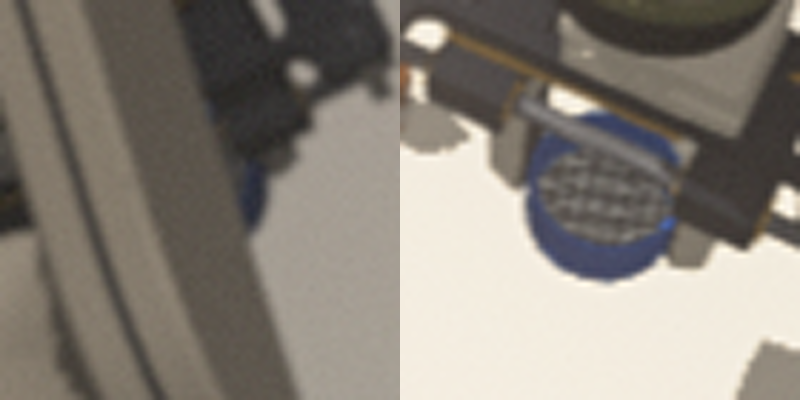

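>>> arm_command(
  deltas=[
    [[-0.5,-1.6,0,0,0,0],[-0.94,-3.2,0,0,0,0],[-0.94,-3.2,0,0,0,0],[-0.94,-3.2,0,0,0,0],[-0.94,-3.2,0,0,0,0],[-0.94,-3.2,0,0,0,0],[-0.94,-3.2,0,0,0,0],[-0.94,-3.2,0,0,0,0],[-0.94,-3.2,0,0,0,0],[-0.94,-3.2,0,0,0,0],[-0.94,-3.2,0,0,0,0],[-0.94,-3.2,0,0,0,0]],
  ],
)

```text
t: 5.62
tool_pos: [0.4367, -0.1302, 0.1577]
orientation: [-3.072, -0.647, 0.004]
force: [0.1, -0.4, 0.3]
opening: 0.0566
gripper_force: 15.0
```

>>> arm_command(
  deltas=[
    [[-0.94,-3.2,0,0,0,0],[-0.94,-3.2,0,0,0,0],[-0.94,-3.2,0,0,0,0],[-0.94,-3.2,0,0,0,0],[-0.94,-3.2,0,0,0,0],[-0.5,-1.6,-1,0,0,0],[0,0,-2,0,0,0],[0,0,-1.5,0,0,0],[0,0,-1,0,0,0],[0,0,0,0,0,0],[0,0,0,0,0,0]],
  ],
)

```text
t: 6.53
tool_pos: [0.3859, -0.3043, 0.1033]
orientation: [-3.072, -0.647, 0.003]
force: [0.6, 0.6, -1.4]
opening: 0.0564
gripper_force: 15.0
```

```bash
cat > look.py <<'E'
from h import *
import sys
T=eyes.read_camera("top");S=eyes.read_camera("side");s=monitor.read_state();p=s["tool_pos"];print(p,s["orientation"],s["opening"],s["gripper_force"],s["force"])
t=[]
for n,I in(("top",T),("side",S)):
    x,y=proj(n,p).astype(int);print(n,x-30,y-30);t.append(cv2.resize(I[max(0,y-30):y+30,max(0,x-30):x+30],(400,400),interpolation=2))
cv2.imwrite(f"pics/{sys.argv[1]}.png",np.hstack(t));cv2.imwrite(f"pics/{sys.argv[1]}_T.png",T);cv2.imwrite(f"pics/{sys.argv[1]}_S.png",S)
E
python3 look.py p1
```

```text
[ 0.38711413 -0.30530428  0.10525314] [3.07356033e+00 6.47672035e-01 5.05741290e-04] 0.056613783048815404 14.999829106964171 [ 0.46789837 -0.25835703 -0.88334387]
top 365 187
side 181 67
```

View pics/p1.png

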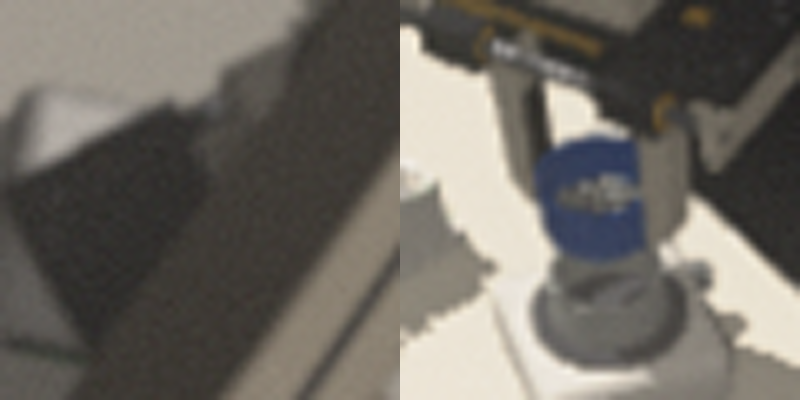

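>>> arm_command(
  deltas=[
    [[0.1,-0.1,-0.7,0,0,0],[0,0,-0.7,0,0,0],[0,0,-0.5,0,0,0],[0,0,-0.3,0,0,0],[0,0,-0.3,0,0,0],[0,0,0,0,0,0]],
  ],
)

```text
t: 7.13
tool_pos: [0.3873, -0.3059, 0.0788]
orientation: [-3.073, -0.647, 0.001]
force: [-0.7, -0.9, -0.2]
opening: 0.0559
gripper_force: 15.0
```

>>> arm_command(
  deltas=[
    [[0,0,-0.2,0,0,0],[0,0,-0.15,0,0,0],[0,0,0,0,0,0]],
  ],
)

```text
t: 7.38
tool_pos: [0.3876, -0.3063, 0.0759]
orientation: [-3.074, -0.647, 0.0]
force: [-0.5, -0.1, -1.2]
opening: 0.056
gripper_force: 15.0
```

>>> arm_command(
  deltas=[
    [[0,0,-0.1,0,0,0],[0,0,-0.1,0,0,0],[0,0,0,0,0,0]],
  ],
)

```text
t: 7.63
tool_pos: [0.3877, -0.3063, 0.074]
orientation: [-3.074, -0.647, 0.0]
force: [-0.4, -0.4, -1.0]
opening: 0.0564
gripper_force: 15.0
```

>>> arm_command(
  deltas=[
    [[0,0,-0.1,0,0,0],[0,0,0,0,0,0],[0,0,0,0,0,0]],
  ],
)

```text
t: 7.88
tool_pos: [0.3878, -0.3064, 0.0733]
orientation: [3.074, 0.647, 0.0]
force: [0.3, 0.3, 0.9]
opening: 0.0561
gripper_force: 15.0
```

>>> arm_command(
  deltas=[
    [[0,0,-0.1,0,0,0],[0,0,0,0,0,0],[0,0,0,0,0,0]],
  ],
)

```text
t: 8.13
tool_pos: [0.3879, -0.3065, 0.0732]
orientation: [3.074, 0.647, 0.0]
force: [-3.9, 3.3, 9.4]
opening: 0.0561
gripper_force: 15.0
```

>>> arm_command(
  deltas=[
    [[0,0,0,0,0,0],[0,0,0,0,0,0],[0,0,0,0,0,0],[0,0,0,0,0,0],[0,0,0,0,0,0]],
  ],
  gripper=1,
)

```text
t: 8.55
tool_pos: [0.3876, -0.3062, 0.0719]
orientation: [-3.074, -0.647, 0.0]
force: [0.6, -0.3, -0.0]
opening: 0.0851
gripper_force: 0.0
```

>>> arm_command(
  deltas=[
    [[0,0,1,0,0,0],[0,0,3,0,0,0],[0,0,3,0,0,0],[0,0,3,0,0,0],[0,0,2,0,0,0],[0.8,3,0,0,0,0],[0.8,3,0,0,0,0],[0.8,3,0,0,0,0],[0.8,3,0,0,0,0],[0.8,3,0,0,0,0],[0.8,3,0,0,0,0],[0,0,0,0,0,0]],
  ],
)

```text
t: 9.55
tool_pos: [0.4367, -0.122, 0.193]
orientation: [-3.072, -0.652, -0.003]
force: [-1.2, -0.5, 0.4]
opening: 0.0933
gripper_force: 0.0
```

```bash
cat > chk.py <<'E'
from h import *
import sys
n,z=sys.argv[1],float(sys.argv[2]); T=eyes.read_camera("top");S=eyes.read_camera("side")
p=(.388,-.306,z+.02)
t=[]
for c,I in(("top",T),("side",S)):
    x,y=proj(c,p).round().astype(int);t.append(cv2.resize(I[y-25:y+25,x-25:x+25],(400,400),interpolation=2));print(c,x-25,y-25)
cv2.imwrite(f"pics/{n}.png",np.hstack(t));print(monitor.read_state()["t"])
E
python3 chk.py c1 .063
```

```text
top 367 193
side 187 79
9.65
```

View pics/c1.png

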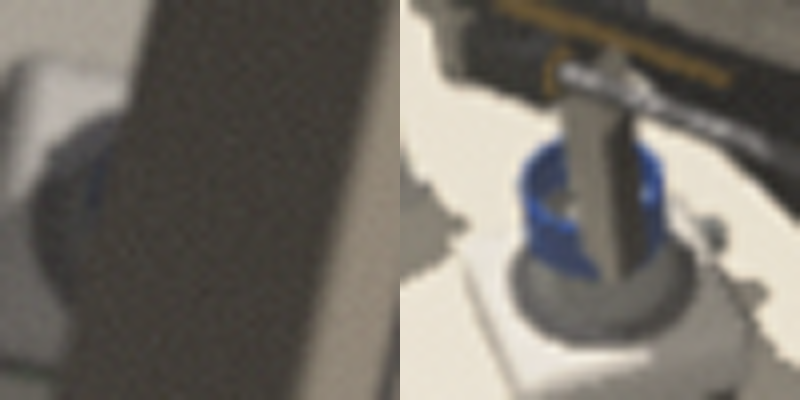

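>>> arm_command(
  deltas=[
    [[0.7,3.05,0,0,0,0],[0.7,3.05,0,0,0,0],[0.7,3.05,0,0,0,0],[0.6,3.05,0,0,0,0],[0,0,-3,0,0,0],[0,0,-3,0,0,0],[0,0,-3,0,0,0],[0,0,-3,0,0,0],[0,0,-2.5,0,0,0],[0,0,-1.5,0,0,0],[0,0,0,0,0,0],[0,0,0,0,0,0]],
  ],
)

```text
t: 10.65
tool_pos: [0.4621, -0.0053, 0.0319]
orientation: [-3.074, -0.645, 0.003]
force: [1.1, -0.2, 1.5]
opening: 0.093
gripper_force: 0.0
```

```bash
python3 chk.py c2 .063; python3 look.py g2
```

```text
top 367 193
side 187 79
10.75
[ 0.46430653 -0.00486093  0.03400605] [3.07333805 0.64603372 0.00463071] 0.09317701709605526 0.0 [ 0.03546114 -0.31662208 -0.1308449 ]
top 229 166
side 222 158
```

View pics/c2.png

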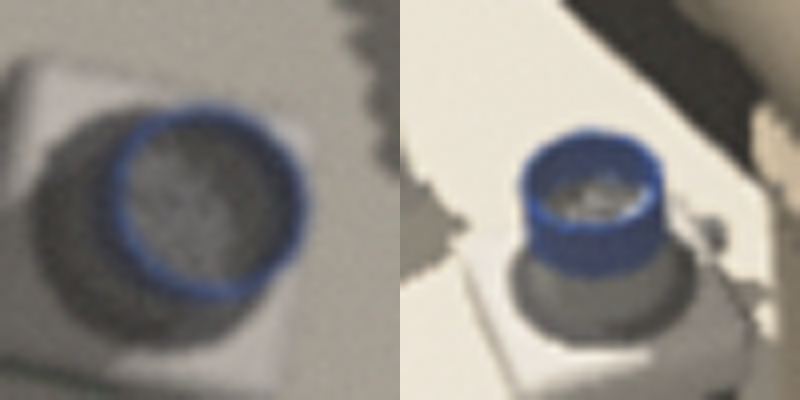

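Run:
```python
from h import *
print(onplane("top",(392.9,217.9),.096),onplane("side",(210.6,101.1),.096))
```

```text
[ 0.38659416 -0.30367863  0.096     ] [ 0.39165794 -0.30467828  0.096     ]
```

>>> arm_command(
  deltas=[
    [[0,0,-1.2,0,0,0],[0,0,-1.1,0,0,0],[0,0,0,0,0,0]],
  ],
)

```text
t: 11.1
tool_pos: [0.4617, -0.0043, 0.0078]
orientation: [-3.074, -0.647, 0.003]
force: [-0.4, 0.6, -0.8]
opening: 0.0933
gripper_force: 0.0
```

>>> arm_command(
  deltas=[
    [[0,0,0,0,0,0],[0,0,0,0,0,0],[0,0,0,0,0,0],[0,0,0,0,0,0],[0,0,0,0,0,0],[0,0,0,0,0,0],[0,0,0,0,0,0],[0,0,0,0,0,0],[0,0,0,0,0,0]],
  ],
  gripper=-1,
)

```text
t: 11.85
tool_pos: [0.4629, -0.0043, 0.0094]
orientation: [3.074, 0.647, 0.001]
force: [-0.5, 0.7, 3.0]
opening: 0.0558
gripper_force: 15.0
```

>>> arm_command(
  deltas=[
    [[0,0,1,0,0,0],[0,0,2.5,0,0,0],[0,0,3.5,0,0,0],[0,0,3.5,0,0,0],[0,0,3,0,0,0],[0,0,1.5,0,0,0],[-0.74,-3.01,0,0,0,0],[-0.74,-3.01,0,0,0,0],[-0.74,-3.01,0,0,0,0],[-0.74,-3.01,0,0,0,0],[-0.74,-3.01,0,0,0,0],[-0.74,-3.01,0,0,0,0]],
  ],
)

```text
t: 12.85
tool_pos: [0.4176, -0.1862, 0.1598]
orientation: [3.074, 0.647, 0.001]
force: [1.4, -0.1, -0.2]
opening: 0.0558
gripper_force: 15.0
```

>>> arm_command(
  deltas=[
    [[-0.74,-3.01,0,0,0,0],[-0.74,-3.01,0,0,0,0],[-0.74,-3.01,0,0,0,0],[-0.74,-3.01,0,0,0,0],[0,0,-1.5,0,0,0],[0,0,-1.5,0,0,0],[0,0,-1,0,0,0],[0,0,0,0,0,0],[0,0,0,0,0,0],[0,0,0,0,0,0]],
  ],
)

```text
t: 13.68
tool_pos: [0.3892, -0.3052, 0.12]
orientation: [3.073, 0.648, 0.001]
force: [0.1, -0.2, -0.1]
opening: 0.0559
gripper_force: 15.0
```

Good; descend to about 0.0990, then feel for contact.

>>> arm_command(
  deltas=[
    [[0,0,-0.8,0,0,0],[0,0,-0.5,0,0,0],[0,0,-0.3,0,0,0],[0,0,-0.2,0,0,0],[0,0,-0.2,0,0,0],[0,0,0,0,0,0],[0,0,0,0,0,0]],
  ],
)

```text
t: 14.27
tool_pos: [0.3887, -0.3053, 0.0991]
orientation: [-3.074, -0.647, 0.0]
force: [-0.3, -0.4, -0.2]
opening: 0.0555
gripper_force: 15.0
```

>>> arm_command(
  deltas=[
    [[0,0,-0.1,0,0,0],[0,0,0,0,0,0],[0,0,0,0,0,0]],
  ],
)

```text
t: 14.52
tool_pos: [0.3889, -0.3055, 0.0984]
orientation: [3.074, 0.647, 0.001]
force: [0.5, 0.0, 0.5]
opening: 0.0554
gripper_force: 15.0
```

>>> arm_command(
  deltas=[
    [[0,0,-0.1,0,0,0],[0,0,0,0,0,0],[0,0,0,0,0,0]],
  ],
)

```text
t: 14.77
tool_pos: [0.389, -0.3055, 0.0983]
orientation: [3.074, 0.647, 0.001]
force: [-3.1, 2.8, 9.1]
opening: 0.0557
gripper_force: 15.0
```

>>> arm_command(
  deltas=[
    [[0,0,0,0,0,0],[0,0,0,0,0,0],[0,0,0,0,0,0],[0,0,0,0,0,0],[0,0,0,0,0,0],[0,0,1,0,0,0],[0,0,2,0,0,0],[0,0,3,0,0,0],[0,0,3,0,0,0],[0,0,1,0,0,0]],
  ],
  gripper=1,
)

```text
t: 15.6
tool_pos: [0.3903, -0.3068, 0.2028]
orientation: [3.069, 0.646, 0.006]
force: [0.3, -0.8, 1.4]
opening: 0.0928
gripper_force: 0.0
```

>>> arm_command(
  deltas=[
    [[-0.05,3.35,0,0,0,0],[-0.05,3.35,0,0,0,0],[-0.05,3.35,0,0,0,0],[-0.05,3.35,0,0,0,0],[-0.05,3.35,0,0,0,0],[-0.05,3.35,0,0,0,0],[-0.05,3.35,0,0,0,0],[-0.05,3.35,0,0,0,0],[-0.05,3.35,0,0,0,0],[-0.05,3.35,0,0,0,0],[-0.05,3.35,0,0,0,0],[-0.05,3.35,0,0,0,0]],
  ],
)

```text
t: 16.6
tool_pos: [0.3824, 0.0983, 0.1976]
orientation: [3.074, 0.647, 0.002]
force: [0.2, -0.5, 0.2]
opening: 0.093
gripper_force: 0.0
```

>>> arm_command(
  deltas=[
    [[-0.05,3.35,0,0,0,0],[-0.05,3.35,0,0,0,0],[-0.05,3.35,0,0,0,0],[-0.05,3.35,0,0,0,0],[-0.05,3.35,0,0,0,0],[-0.05,3.35,0,0,0,0],[0,0,0,0,0,0],[0,0,0,0,0,0]],
  ],
)

```text
t: 17.27
tool_pos: [0.3791, 0.2989, 0.1969]
orientation: [3.073, 0.652, -0.001]
force: [-0.3, -1.1, -0.4]
opening: 0.093
gripper_force: 0.0
```

```bash
python3 chk.py c3 .089; python3 look.py g3
```

```text
top 371 191
side 186 72
17.3667
[0.37995052 0.29667387 0.19723468] [3.07437900e+00 6.44960605e-01 2.08410049e-04] 0.09285738885914521 0.0 [-0.18559517 -0.36293123 -0.19992945]
top 82 200
side 343 187
```

View pics/c3.png

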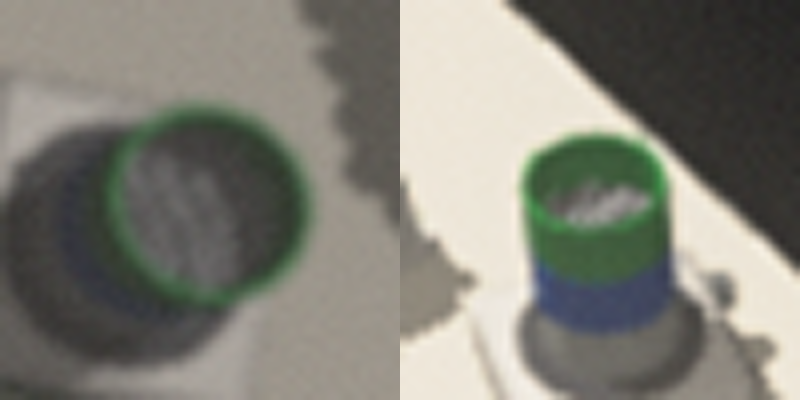

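Green sits squarely on blue. Now down to yellow.

>>> arm_command(
  deltas=[
    [[0,0,-3,0,0,0],[0,0,-3,0,0,0],[0,0,-3,0,0,0],[0,0,-3,0,0,0],[0,0,-2.5,0,0,0],[0,0,-2,0,0,0],[0,0,-1.2,0,0,0],[0,0,-1,0,0,0],[0,0,0,0,0,0],[0,0,0,0,0,0]],
  ],
)

```text
t: 18.3
tool_pos: [0.38, 0.2971, 0.0104]
orientation: [3.074, 0.645, -0.0]
force: [-0.1, -0.4, 0.2]
opening: 0.0928
gripper_force: 0.0
```

>>> arm_command(
  deltas=[
    [[0,0,0,0,0,0],[0,0,0,0,0,0],[0,0,0,0,0,0],[0,0,0,0,0,0],[0,0,0,0,0,0],[0,0,0,0,0,0],[0,0,0,0,0,0],[0,0,0,0,0,0],[0,0,0,0,0,0],[0,0,0,0,0,0]],
  ],
  gripper=-1,
)

```text
t: 19.13
tool_pos: [0.3798, 0.2978, 0.0103]
orientation: [-3.074, -0.647, -0.0]
force: [-0.1, -0.7, 3.2]
opening: 0.0554
gripper_force: 15.0
```

>>> arm_command(
  deltas=[
    [[0,0,1,0,0,0],[0,0,2.5,0,0,0],[0,0,3.5,0,0,0],[0,0,3.5,0,0,0],[0,0,3.5,0,0,0],[0,0,2,0,0,0],[0.05,-3.35,0,0,0,0],[0.05,-3.35,0,0,0,0],[0.05,-3.35,0,0,0,0],[0.05,-3.35,0,0,0,0],[0.05,-3.35,0,0,0,0],[0.05,-3.35,0,0,0,0]],
  ],
)

```text
t: 20.13
tool_pos: [0.3822, 0.0953, 0.1705]
orientation: [3.074, 0.648, 0.001]
force: [0.3, 0.4, -0.1]
opening: 0.0556
gripper_force: 15.0
```

>>> arm_command(
  deltas=[
    [[0.05,-3.35,0,0,0,0],[0.05,-3.35,0,0,0,0],[0.05,-3.35,0,0,0,0],[0.05,-3.35,0,0,0,0],[0.05,-3.35,0,0,0,0],[0.05,-3.35,0,0,0,0],[0.05,-3.35,0,0,0,0],[0.05,-3.35,0,0,0,0],[0.05,-3.35,0,0,0,0],[0.05,-3.35,0,0,0,0],[0.05,-3.35,0,0,0,0],[0.05,-3.35,0,0,0,0]],
  ],
)

```text
t: 21.13
tool_pos: [0.3882, -0.3069, 0.1704]
orientation: [-3.074, -0.646, -0.0]
force: [1.5, 0.1, -0.8]
opening: 0.0555
gripper_force: 15.0
```

>>> arm_command(
  deltas=[
    [[0,0,0,0,0,0],[0,0,-1,0,0,0],[0,0,-1,0,0,0],[0,0,0,0,0,0],[0,0,0,0,0,0],[0,0,0,0,0,0]],
  ],
)

```text
t: 21.63
tool_pos: [0.3888, -0.3042, 0.1499]
orientation: [-3.073, -0.649, 0.0]
force: [0.3, -0.9, -0.9]
opening: 0.0556
gripper_force: 15.0
```

>>> arm_command(
  deltas=[
    [[0,-0.05,-0.8,0,0,0],[0,0,-0.6,0,0,0],[0,0,-0.4,0,0,0],[0,0,-0.3,0,0,0],[0,0,-0.2,0,0,0],[0,0,-0.1,0,0,0],[0,0,0,0,0,0],[0,0,0,0,0,0]],
  ],
)

```text
t: 22.3
tool_pos: [0.3888, -0.3059, 0.1263]
orientation: [3.074, 0.647, 0.0]
force: [0.1, 0.1, -1.1]
opening: 0.0553
gripper_force: 15.0
```

>>> arm_command(
  deltas=[
    [[0,0,-0.1,0,0,0],[0,0,0,0,0,0],[0,0,0,0,0,0]],
  ],
)

```text
t: 22.55
tool_pos: [0.3889, -0.306, 0.1254]
orientation: [3.074, 0.647, 0.001]
force: [-0.0, -0.3, -0.6]
opening: 0.0552
gripper_force: 15.0
```

>>> arm_command(
  deltas=[
    [[0,0,-0.1,0,0,0],[0,0,0,0,0,0],[0,0,0,0,0,0]],
  ],
)

```text
t: 22.8
tool_pos: [0.389, -0.3061, 0.1253]
orientation: [3.074, 0.647, 0.001]
force: [-1.9, 3.1, 7.6]
opening: 0.0551
gripper_force: 15.0
```

>>> arm_command(
  deltas=[
    [[0,0,0,0,0,0],[0,0,0,0,0,0],[0,0,0,0,0,0],[0,0,0,0,0,0],[0,0,0,0,0,0],[0,0,1,0,0,0],[0,0,2,0,0,0],[0,0,3,0,0,0],[0,0,1.5,0,0,0]],
  ],
  gripper=1,
)

```text
t: 23.55
tool_pos: [0.3894, -0.3065, 0.2029]
orientation: [3.072, 0.646, 0.003]
force: [-0.0, -0.5, 0.5]
opening: 0.0932
gripper_force: 0.0
```

>>> arm_command(
  deltas=[
    [[0.95,2.8,0,0,0,0],[0.95,2.8,0,0,0,0],[0.95,2.8,0,0,0,0],[0.95,2.8,0,0,0,0],[0.95,2.8,0,0,0,0],[0,0,0,0,0,0],[0,0,0,0,0,0],[0,0,0,0,0,0]],
  ],
)

```text
t: 24.22
tool_pos: [0.4363, -0.1661, 0.1997]
orientation: [3.073, 0.648, 0.0]
force: [0.2, -0.6, -0.2]
opening: 0.0934
gripper_force: 0.0
```

```bash
python3 chk.py c4 .115; python3 look.py g4
```

```text
top 375 190
side 185 65
24.3167
[ 0.43591748 -0.16677427  0.19920501] [ 3.07466453e+00  6.44489794e-01 -2.61784094e-04] 0.09302534961720053 0.0 [-0.00744849 -1.39779546 -0.19229964]
top 310 160
side 192 76
```

View pics/c4.png

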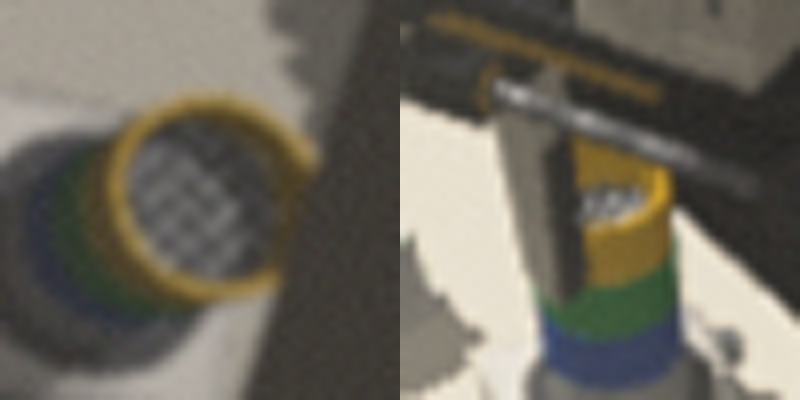

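View pics/g4_S.png

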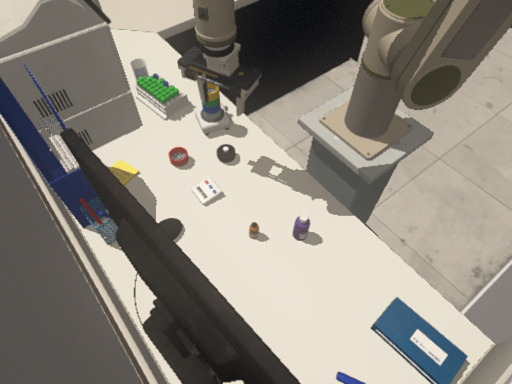

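Run:
```python
from h import *
for f,n,p,ts in(("top0","top",(324,206),(70,75,80)),("side0","side",(226,153),(95,102,108,114))):
    V=cv2.cvtColor(cv2.imread(f"pics/{f}.png"),cv2.COLOR_BGR2GRAY);k=np.zeros_like(V);cv2.circle(k,p,16,1,-1)
    for t in ts:
        m=cv2.morphologyEx(((V<t)*k).astype(np.uint8),cv2.MORPH_OPEN,np.ones((3,3)))
        c=max(cv2.findContours(m,0,1)[0],key=cv2.contourArea);h=cv2.convexHull(c);M=cv2.moments(h);u=np.array([M["m10"],M["m01"]])/M["m00"];print(n,t,u.round(1),np.round(cv2.minAreaRect(h)[1]),onplane(n,u,.018).round(4))
```

```text
top 70 [323.4 205.9] [20. 21.] [ 0.4356 -0.1637  0.018 ]
top 75 [323.3 206.1] [20. 22.] [ 0.4352 -0.1635  0.018 ]
top 80 [323.1 205.9] [20. 22.] [ 0.4357 -0.163   0.018 ]
side 95 [226.  153.6] [15. 16.] [ 0.4406 -0.1635  0.018 ]
side 102 [226.  153.7] [16. 16.] [ 0.4409 -0.1633  0.018 ]
side 108 [226.  153.8] [16. 16.] [ 0.441 -0.163  0.018]
side 114 [225.9 153.6] [16. 18.] [ 0.441  -0.1637  0.018 ]
```

>>> arm_command(
  deltas=[
    [[0.2,0.25,-2,0,0,0],[0,0,-3,0,0,0],[0,0,-3,0,0,0],[0,0,-3,0,0,0],[0,0,-3,0,0,0],[0,0,-2,0,0,0],[0,0,-1.5,0,0,0],[0,0,-1.4,0,0,0],[0,0,0,0,0,0],[0,0,0,0,0,0]],
  ],
)

```text
t: 25.25
tool_pos: [0.4373, -0.1635, 0.0096]
orientation: [-3.073, -0.645, 0.003]
force: [0.4, 0.7, 0.2]
opening: 0.0929
gripper_force: 0.0
```

>>> arm_command(
  deltas=[
    [[0,0,0,0,0,0],[0,0,0,0,0,0],[0,0,0,0,0,0],[0,0,0,0,0,0],[0,0,0,0,0,0],[0,0,0,0,0,0],[0,0,0,0,0,0],[0,0,0,0,0,0],[0,0,0,0,0,0],[0,0,0,0,0,0]],
  ],
  gripper=-1,
)

```text
t: 26.08
tool_pos: [0.4385, -0.1635, 0.0105]
orientation: [3.074, 0.647, 0.001]
force: [-0.6, 0.4, 4.4]
opening: 0.0554
gripper_force: 15.0
```

>>> arm_command(
  deltas=[
    [[0,0,1,0,0,0],[0,0,2.5,0,0,0],[0,0,3.5,0,0,0],[0,0,3.5,0,0,0],[0,0,3.5,0,0,0],[0,0,3,0,0,0],[0,0,1.5,0,0,0],[0,0,0,0,0,0],[0,0,0,0,0,0]],
  ],
)

```text
t: 26.83
tool_pos: [0.4386, -0.1634, 0.1959]
orientation: [3.073, 0.647, 0.002]
force: [0.5, 0.8, -1.6]
opening: 0.0554
gripper_force: 15.0
```

>>> arm_command(
  deltas=[
    [[-0.5,-1.45,0,0,0,0],[-0.9,-2.6,0,0,0,0],[-0.9,-2.6,0,0,0,0],[-0.9,-2.6,0,0,0,0],[-0.9,-2.6,0,0,0,0],[-0.85,-2.4,0,0,0,0],[0,0,-1,0,0,0],[0,0,-1,0,0,0],[0,0,0,0,0,0],[0,0,0,0,0,0]],
  ],
)

```text
t: 27.67
tool_pos: [0.3879, -0.3039, 0.1727]
orientation: [-3.07, -0.647, 0.004]
force: [0.6, -0.7, -0.8]
opening: 0.0552
gripper_force: 15.0
```

```bash
python3 look.py p4
```

```text
[ 0.38891035 -0.30471012  0.174669  ] [-3.07283994e+00 -6.48762698e-01  6.77344731e-04] 0.05557351552429613 14.999787653214298 [-0.11447987  0.48159884 -0.97099676]
top 376 181
side 178 49
```

View pics/p4.png

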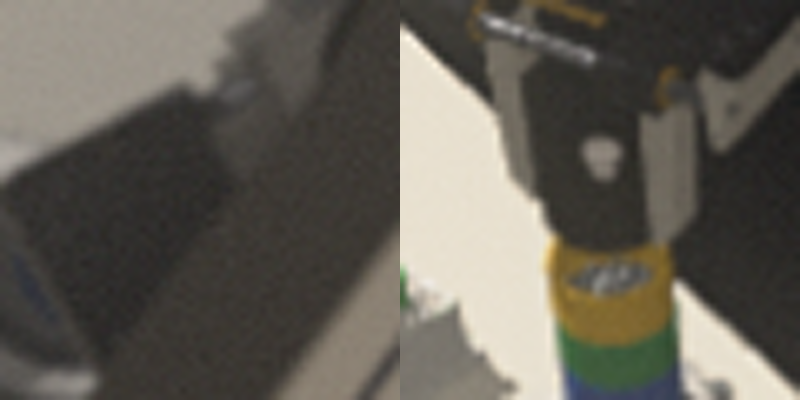

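The lid hangs upright over the column, in line with it.

>>> arm_command(
  deltas=[
    [[0,-0.05,-0.7,0,0,0],[0,0,-0.5,0,0,0],[0,0,-0.4,0,0,0],[0,0,-0.3,0,0,0],[0,0,-0.2,0,0,0],[0,0,0,0,0,0],[0,0,0,0,0,0]],
  ],
)

```text
t: 28.35
tool_pos: [0.3887, -0.3063, 0.1541]
orientation: [-3.074, -0.647, 0.0]
force: [0.4, 0.0, -0.8]
opening: 0.0555
gripper_force: 15.0
```

>>> arm_command(
  deltas=[
    [[0,0,-0.1,0,0,0],[0,0,0,0,0,0],[0,0,0,0,0,0]],
  ],
)

```text
t: 28.6
tool_pos: [0.3888, -0.3064, 0.1533]
orientation: [3.074, 0.647, 0.0]
force: [0.5, -0.0, -0.0]
opening: 0.0554
gripper_force: 15.0
```

>>> arm_command(
  deltas=[
    [[0,0,-0.1,0,0,0],[0,0,0,0,0,0],[0,0,0,0,0,0]],
  ],
)

```text
t: 28.85
tool_pos: [0.3887, -0.3063, 0.1521]
orientation: [-3.074, -0.647, 0.0]
force: [-1.0, -0.7, -0.8]
opening: 0.0555
gripper_force: 15.0
```

>>> arm_command(
  deltas=[
    [[0,0,-0.1,0,0,0],[0,0,0,0,0,0],[0,0,0,0,0,0]],
  ],
)

```text
t: 29.1
tool_pos: [0.3888, -0.3065, 0.1515]
orientation: [3.074, 0.647, 0.0]
force: [-0.2, 1.0, 2.2]
opening: 0.0552
gripper_force: 15.0
```

Contact at the expected height; release, rise, and move away.

>>> arm_command(
  deltas=[
    [[0,0,-0.05,0,0,0],[0,0,0,0,0,0],[0,0,0,0,0,0]],
  ],
)

```text
t: 29.35
tool_pos: [0.3889, -0.3065, 0.1514]
orientation: [3.074, 0.647, 0.001]
force: [-1.9, 1.5, 6.2]
opening: 0.0555
gripper_force: 15.0
```

>>> arm_command(
  deltas=[
    [[0,0,0,0,0,0],[0,0,0,0,0,0],[0,0,0,0,0,0],[0,0,0,0,0,0],[0,0,0,0,0,0],[0,0,1,0,0,0],[0,0,2,0,0,0],[0,0,3,0,0,0],[0,0,2,0,0,0],[0,0,0,0,0,0]],
  ],
  gripper=1,
)

```text
t: 30.18
tool_pos: [0.3906, -0.3081, 0.2368]
orientation: [3.067, 0.645, 0.007]
force: [0.2, -0.7, 0.1]
opening: 0.0927
gripper_force: 0.0
```

>>> arm_command(
  deltas=[
    [[0.4,3,0,0,0,0],[0.4,3,0,0,0,0],[0.4,3,0,0,0,0],[0.4,3,0,0,0,0],[0.4,3,0,0,0,0],[0.4,3,0,0,0,0],[0.4,3,0,0,0,0],[0.4,3,0,0,0,0],[0.4,3,0,0,0,0],[0.4,3,0,0,0,0],[0,0,0,0,0,0],[0,0,0,0,0,0]],
  ],
)

```text
t: 31.18
tool_pos: [0.4286, -0.0051, 0.2306]
orientation: [3.073, 0.652, -0.0]
force: [-0.7, -0.4, 0.2]
opening: 0.0926
gripper_force: 0.0
```

```bash
python3 chk.py c5 .125
```

```text
top 377 189
side 185 62
31.2833
```

View pics/c5.png

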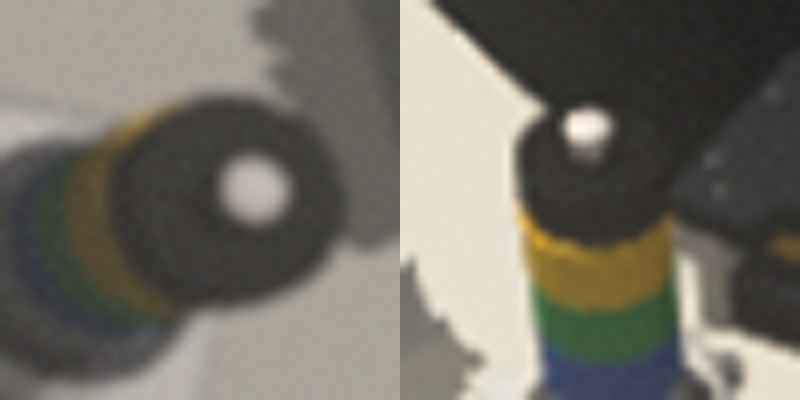

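The picture shows an upright, even column with the lid seated on yellow and no gaps. Handing the job in.

```bash
python3 -c "
from plant import ticket;print(ticket.close_job())"
```

```text
the job is handed in; nothing more can be done
None
```

The blue, green and yellow sieves and the lid are stacked on the shaker's pan, and the job was handed in at about 31 s. The last picture shows the column upright with no gaps; the hand-in returned no verdict. No move went near the red sieve, bottles or timer.

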